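# Set and lock a length stop

### The arm

A 7-joint arm with a two-finger parallel gripper is mounted at the origin on the work surface. World frame = base frame: x ahead of the robot, y to its left, z up, the work surface at z = 0. Lengths are in m, angles in rad, forces in N, time in s.
With the tool pointing down it reaches from about 0.425 to 0.95 m from the base axis. Payload 16.7 kg.
Tool frame: the origin (TCP) lies on the mounting face of the last link; the fingertips stand 199 mm ahead of it and the grasp point (between the pads) lies 180 mm ahead of it; y points along the fingers, z is the direction in which the jaws open and shut, and the axes are right-handed (so a half turn about y gives the same grasp; the last joint's range is limited). The gripper opens to 94 mm and grips with 3 to 60 N. Pads are 16 mm wide; open, the fingers measure 119 mm over their backs; the gripper's body (75 mm by 177 mm) begins 78 mm behind the grasp point.
Start: joints at [-1.476, 0.426, 0.074, 1.606, -0.034, 1.111, -0.067], TCP at [0.163, 0.655, 0.405] pointing down, gripper open.
Joint ranges: [-2.85, 2.85], [-0.5, 2.14], [-1.23, 1.37], [0.21, 2.46], [-1.02, 4.16], [0.16, 2.05], [-2.73, 2.73]. Speed limits (rad/s): [1.89, 1.89, 2.39, 2.39, 3.01, 3.01, 3.01].

### API

Orientations are given as a unit quaternion [x, y, z, w].
In Python, from plant import * gives the robot as it stands. The module is installed in compiled form; this text tells all that it offers. Calls block until the motion is done:
- move_to(position, orientation): joint-space move of the TCP to a pose.
- servo_line(position, vel=0.15, frame=None, f_stop=None): straight line of the TCP; frame=None keeps the orientation; vel is the mean speed in m/s. With f_stop (N) it stops when the force on the tool has changed by that much, and returns True; else False.
- set_joints(angles): joint-space move.
- gripper_to(opening, grasp_force=None): finger opening in m; grasp_force is the grip in N (None keeps the last); returns when the fingers have stopped.
- pause(seconds).
- ik(position, orientation): joint angles nearest the present ones, or None.
- capture(name): name is "side" or "top"; returns a dict with "frame" (400x640x3 uint8, red, green, blue), "z_map" (400x640 float32, m along the optical axis (not along the pixel's ray), 0 where there is no reading), "mtx" (3x3 intrinsics, pixels), "R" (3x3) and "t" (3): a world point X has camera coordinates R X + t. Camera axes: x right, y down, z forward; pixel columns grow to the right and rows downward; lengths in m; the calibration is good to about 2 mm. A picture is of the moment at which its call begins.
A pose or a line that the arm cannot do raises PlanningError and nothing moves.
- hand_in(): hands the job in, once; it reports no verdict.
Readings, each from a call of its own:
- current_time_s(): time.
- current_joint_positions(): joint angles.
- current_joint_vel(): joint speeds.
- current_joint_efforts(): joint torques, N m.
- current_ee_pos(): TCP position.
- current_tcp_rot(): TCP orientation.
- current_force(): force on the tool from outside, world axes, zero at the start.
- current_wrist_torque(): the same for the moment, N m.
- current_opening(): finger opening in m.
Only numpy, scipy, OpenCV 4.12 (cv2) and the standard library are available. Lean on these libraries where they do the work, as an engineer would, in place of code of your own. Each camera call takes 0.05 s, during which the arm holds its last target.

### The job

Set the length stop on the bench: with the cam lever still open, slide the flat steel bar along its channel until its red end is level with the yellow marker clip, then flip the orange cam lever over its centre and fully down so that the bar is clamped there. Take your hand away, and leave the bins, the carton and the loose steel bar where they are.

Things in the scene. Friction and masses are not known exactly. Their poses are not given: they have to be found in the camera images.
- length_stop: fixed fixture on a blue riser: grey base plate 150 (x) x 560 (y) x 10 mm, origin at the centre of its underside, 100 mm above the bench; z up, y along the channel, robot on its -x side. Channel y = -200 to +240 mm, cheeks at x = +-26 to +-38, tops at z = 30. Steel fence 42 mm high across it at y = +226 to +238. Two ears (x = +-27 to +-37, y = -118 to -82, to z = 69) carry the lever
- lamp (a point): middle of the lower near edge (fixture x = 22, z = 248) of the fixed lamp housing over the fixture: the housing is 45 (x) x 540 (y) x 28 mm and reaches from this point to +x and up; its posts stand at fixture x = 50, y = +-255. It blocks a hand pointing straight down; one tilted 25 to 35 degrees (fingers down and towards fixture +x, hand leaning to -x) fits
- slide_bar (a joint): position of the slide bar, m: 0 as far to the fixture's -y as it goes, grows towards +y, up to 0.13. It has no handle: it moves when pressed from above with about 8 to 20 N and dragged (its own friction is about 1.5 N), and stays where it is left. Once the lever is closed the cam holds it fast
- bar_end (a point): middle of the top edge of the bar's leading (+y) end, painted red on the last 10 mm; at fixture z = 33 mm. The bar is steel, 48 wide (x), 240 long (y), 17 mm thick, its top 3 mm above the channel's cheeks; axes as the fixture's
- bar_pad (a point): centre of the black rubber pad, 48 x 110 mm, flush on the bar's top, where it can be pressed; 67 mm from bar_end towards -y, at fixture z = 33 mm
- marker_top (a point): top of the yellow marker clip (36 x 8 x 26 mm, fixed on the near cheek at the fixture's x = -47 mm, top at fixture z = 36 mm); its axes are the fixture's. The bar's end is to be level with it along the fixture's y
- cam_lever (a joint): angle of the cam lever, rad: 0 = open, leaning 0.5 rad from upright to the fixture's -y (starts at 0 to 0.1); grows as it swings to +y about a level axis along the fixture's x: upright at 0.5, over centre at 0.75 (before it a spring drives it back, past it the spring takes it to about 1.25); then it must be pressed down, with 5 to 10 N, to its stop at 1.85, nearly flat over the bar
- lever_pivot (a point): the lever's axis, between the ears: fixture x = 0, y = -100, z = 56.5 mm; axes as the fixture's. On the lever's -y side stands the dark block of its spring: x = +-38, y = -169 to -137, its top at fixture z = 73; keep above it when working on the lever
- lever_tip (a point): near the free end of the lever, on its centre line, 110 mm from the pivot. The lever is a straight paddle: orange grip 28 wide (x) x 12 mm thick, from 31 to 115 mm from the pivot. A push of about 5 N on it takes it over
- red_bin: loose red open-fronted bin, 170 x 110 x 75 mm, origin under its centre; leave alone
- yellow_bin: loose yellow open-fronted bin, 140 x 100 x 60 mm, origin under its centre; leave alone
- key_stock: loose square steel bar 20 x 150 x 20 mm lying in front of the fixture, origin under its centre; leave alone
- carton: loose closed cardboard box 85 x 120 x 45 mm behind the fixture, origin under its centre; leave alone

How it is judged:
By the outcome, as a careful person would: the job done as asked, in the order asked, and still so for the second after the job is handed in, with the robot touching nothing.
It also fails if it takes over 51 s, if anything falls off the work surface, if the arm or the gripper's body presses on something with over 40 N, if the wrist force passes 120 N, or if a joint passes its speed limit or range.

## Working session

There is one attempt and no reset: what is moved stays moved. The work goes in short steps, each a Python script; the robot and the scene stay as the last script left them, time stands still between calls to the robot, and variables do not carry over. Pictures are saved under pics/ and viewed, and the job is handed in when it is done.

```bash
mkdir -p pics; python3 - <<'E'
from plant import *
import cv2,numpy as np,pickle
for n in("side","top"):
    c=capture(n); pickle.dump(c,open(f"{n}0.pkl","wb")); cv2.imwrite(f"pics/{n}0.png",c["frame"][:,:,::-1])
    print(n,c["mtx"],-c["R"].T@c["t"],c["R"])
print(current_time_s(),current_tcp_rot(),current_ee_pos())
E
```

```text
side [[398.54143103   0.         312.24511014]
 [  0.         398.54143103 191.70177159]
 [  0.           0.           1.        ]] [-0.02663646 -0.74517059  0.78620303] [[ 0.7882966  -0.61507737  0.01637958]
 [-0.30724666 -0.41655918 -0.85561553]
 [ 0.53309282  0.66944625 -0.51735265]]
top [[364.38427547   0.         316.6322021 ]
 [  0.         364.38427547 198.12795975]
 [  0.           0.           1.        ]] [0.35393717 0.01595149 1.4222462 ] [[ 0.02577041 -0.99966061 -0.00381356]
 [-0.98610982 -0.02479456 -0.1642335 ]
 [ 0.16408321  0.00799295 -0.98641412]]
0.1 [ 0.70224609 -0.0860325   0.08598115 -0.7014671 ] [0.16292171 0.65488485 0.4040722 ]
```

View pics/side0.png

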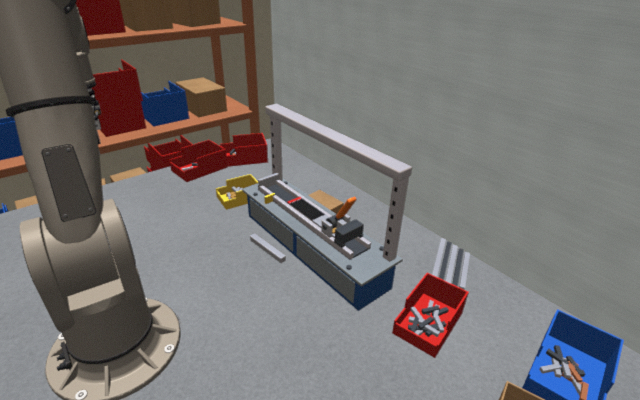

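View pics/top0.png

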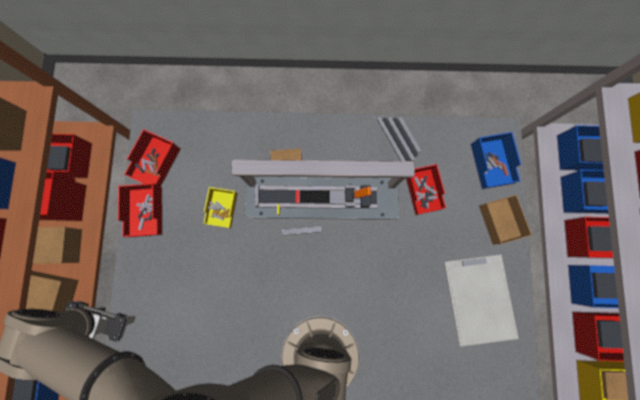

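The top view shows the fixture at about px (248–400, 180–218). The red bar end is near (297,197), the yellow clip near (278,209) and the lever near (365,191). The lamp beam runs along row 168. I'll zoom in and measure next.

```bash
cat > h.py <<'E'
import cv2,numpy as np,pickle
def load(n,i=0): return pickle.load(open(f"{n}{i}.pkl","rb"))
def ray(c,u,v):
    d=c["R"].T@np.linalg.inv(c["mtx"])@np.array([u,v,1.]); return -c["R"].T@c["t"],d
def onz(c,u,v,z):
    o,d=ray(c,u,v); return o+d*(z-o[2])/d[2]
def proj(c,X):
    p=c["mtx"]@(c["R"]@np.asarray(X)+c["t"]); return p[:2]/p[2]
def dep(c,u,v):
    o,d=ray(c,u,v); return o+d*c["z_map"][int(round(v)),int(round(u))]
def tri(c1,p1,c2,p2):
    o1,d1=ray(c1,*p1);o2,d2=ray(c2,*p2)
    s=np.linalg.lstsq(np.c_[d1,-d2],o2-o1,rcond=None)[0]
    a,b=o1+d1*s[0],o2+d2*s[1]; return (a+b)/2,np.linalg.norm(a-b)
def masks(c):
    h=cv2.cvtColor(c["frame"],cv2.COLOR_RGB2HSV);H,S,V=[h[...,i].astype(int) for i in range(3)]
    return dict(red=((H<5)|(H>172))&(S>150)&(V>80),yel=(H>22)&(H<35)&(S>140)&(V>80),ora=(H>=6)&(H<18)&(S>170)&(V>100))
def blobs(m,box):
    q=np.zeros(m.shape,np.uint8);x0,y0,x1,y1=box;q[y0:y1,x0:x1]=m[y0:y1,x0:x1]
    n,l,s,ce=cv2.connectedComponentsWithStats(q)
    return [(s[i].tolist(),ce[i].round(2).tolist()) for i in range(1,n) if s[i][4]>3]
E
python3 - <<'E'
from h import *
t=load("top");s=load("side")
for c,box,nm in((t,(240,150,410,225),"top"),(s,(235,170,410,310),"side")):
    x0,y0,x1,y1=box
    cv2.imwrite(f"pics/z_{nm}0.png",cv2.resize(c["frame"][y0:y1,x0:x1,::-1],None,fx=4,fy=4,interpolation=cv2.INTER_CUBIC))
    for k,m in masks(c).items(): print(nm,k,blobs(m,box))
E
```

```text
top red [([407, 179, 3, 9, 13], [408.46, 182.23]), ([296, 191, 3, 12, 33], [296.91, 196.09])]
top yel [([278, 205, 2, 9, 13], [278.31, 208.85])]
top ora [([355, 187, 16, 10, 112], [362.81, 192.1])]
side red [([288, 197, 12, 6, 25], [293.64, 199.4]), ([406, 295, 4, 9, 17], [407.41, 298.53]), ([403, 307, 4, 3, 7], [404.57, 308.29])]
side yel [([235, 175, 23, 9, 48], [247.71, 178.19]), ([242, 182, 2, 5, 6], [242.67, 184.33]), ([236, 191, 5, 3, 7], [238.14, 192.14]), ([265, 193, 10, 6, 28], [269.07, 195.61]), ([235, 195, 5, 5, 8], [237.25, 197.0]), ([243, 195, 3, 3, 4], [243.75, 195.75]), ([241, 199, 4, 2, 5], [242.6, 199.4]), ([267, 199, 4, 3, 6], [268.17, 200.17]), ([237, 203, 3, 2, 4], [237.75, 203.75])]
side ora [([337, 197, 19, 20, 71], [345.77, 204.96])]
```

View pics/z_top0.png

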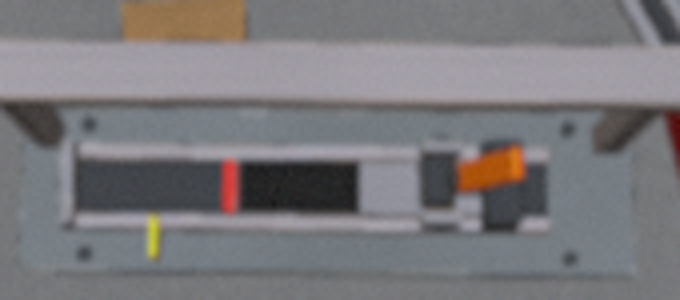

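View pics/z_side0.png

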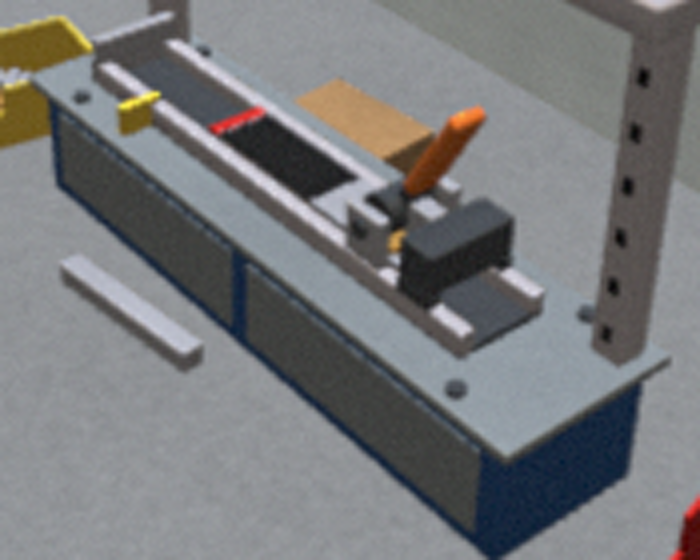

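```bash
cat >> h.py <<'E'
def cloud(c):
    v,u=np.mgrid[0:400,0:640]; d=np.stack([u,v,np.ones_like(u)],-1)@np.linalg.inv(c["mtx"]).T*c["z_map"][...,None]
    return (d-c["t"])@c["R"]
def wcent(c,kind,box):
    f=c["frame"].astype(float);x0,y0,x1,y1=box;f=f[y0:y1,x0:x1];r,g,b=f[...,0],f[...,1],f[...,2]
    w=np.clip({"red":r-np.maximum(g,b)*1.15-25,"yel":np.minimum(r,g)-b-45,"ora":r-b-60}[kind],0,None)
    v,u=np.mgrid[y0:y1,x0:x1];return np.array([(w*u).sum(),(w*v).sum()])/w.sum()
E
python3 - <<'E'
from h import *
t=load("top");s=load("side")
for n,c in(("top",t),("side",s)):
    P=cloud(c);
    X,Y,Z=P[...,0],P[...,1],P[...,2]
    m=(abs(Z-.11)<.004)&(X>.4)&(X<.75)&(abs(Y)<.4)&(c["z_map"]>0)
    q=P[m];print(n,m.sum(),np.percentile(q,[1,50,99],axis=0).round(4).tolist(), 'zmed',np.median(q[:,2]))
    r=cv2.minAreaRect(q[:,:2].astype(np.float32)*1000);print(r)
    # near edge line: min X per Y bin
    bins=np.arange(-.25,.3,.02);e=[]
    for b in bins:
        k=q[(q[:,1]>=b)&(q[:,1]<b+.02)]
        if len(k)>10:e.append((b+.01,k[:,0].min()))
    e=np.array(e)
    if len(e)>5:
        p=np.polyfit(e[:,1]*0+e[:,0],e[:,1],1);print("near edge",p,np.std(e[:,1]-np.polyval(p,e[:,0])))
    for nm,lo,hi in(("cheek",.127,.1315),("lamp",.27,.40)):
        k=P[(Z>lo)&(Z<hi)&(X>.4)&(X<.75)&(abs(Y)<.4)]
        print(nm,len(k),np.percentile(k,[1,50,99],axis=0).round(4).tolist(),cv2.minAreaRect(k[:,:2].astype(np.float32)*1000))
print("red",wc:=wcent(t,"red",(290,186,304,206)),onz(t,*wc,.133)); ws=wcent(s,"red",(282,192,305,208));print(ws,onz(s,*ws,.133),tri(t,wc,s,ws))
wy=wcent(t,"yel",(272,201,285,217));print("yel",wy,onz(t,*wy,.134));
wo=wcent(t,"ora",(350,182,376,202));print("ora",wo)
E
```

```text
top 2940 [[0.4988, -0.2662, 0.1061], [0.5582, 0.0008, 0.1096], [0.6484, 0.2844, 0.1139]] zmed 0.10957244739820676
((574.0576171875, 9.114227294921875), (150.2315216064453, 559.36767578125), 0.7763863205909729)
near edge [-0.0141346   0.50040948] 0.0009195909761663013
cheek 653 [[0.5314, -0.1833, 0.1271], [0.5711, 0.033, 0.1296], [0.6119, 0.236, 0.1314]] ((564.7139892578125, 42.87416076660156), (468.3487854003906, 115.05802154541016), 87.79778289794922)
lamp 2943 [[0.5941, -0.2543, 0.3515], [0.6162, 0.0105, 0.3747], [0.6422, 0.2733, 0.3796]] ((619.5988159179688, 9.616424560546875), (46.80992889404297, 536.7584838867188), 0.7998281121253967)
side 2910 [[0.498, -0.2724, 0.1067], [0.533, -0.1456, 0.1106], [0.6497, 0.2759, 0.1137]] zmed 0.11056561393349024
((575.2176513671875, 7.504180908203125), (154.32012939453125, 563.9086303710938), 0.7067891955375671)
near edge [-0.01204135  0.49917663] 0.000589172537832098
cheek 589 [[0.5311, -0.259, 0.1271], [0.5485, 0.0234, 0.1299], [0.6259, 0.2381, 0.1315]] ((573.22607421875, -4.57818603515625), (126.19100189208984, 513.2778930664062), 0.4019915461540222)
lamp 3213 [[0.5937, -0.2616, 0.2749], [0.6092, -0.0919, 0.371], [0.6411, 0.269, 0.3781]] ((618.4616088867188, 7.504119873046875), (48.122589111328125, 541.8775024414062), 0.9191062450408936)
red [296.93232631 196.02679261] [0.57426298 0.09731742 0.133     ]
[293.70302257 199.56404827] [0.57206587 0.09709832 0.133     ] (array([0.57364029, 0.09781446, 0.13219241]), np.float64(0.0017522760062784763))
yel [277.94905792 208.82484299] [0.52607828 0.1633767  0.134     ]
ora [362.94298121 191.97724913]
```

```bash
cat >> h.py <<'E'
from scipy.spatial.transform import Rotation as Ro
F0=np.array([.5747,.0083,.100]);YAW=.0135
RF=Ro.from_euler('z',YAW).as_matrix()
def W(p): return F0+RF@(np.asarray(p,float)/1000)      # fixture mm -> world
def Fx(X): return RF.T@(np.asarray(X)-F0)*1000
def tool(tdeg=30,sgn=1,jaw='y'):
    a=np.radians(tdeg);y=np.array([np.sin(a),0,-np.cos(a)])
    z=np.array([0,sgn,0.]) if jaw=='y' else sgn*np.array([np.cos(a),0,np.sin(a)])
    return RF@np.c_[np.cross(y,z),y,z]
def quat(R): return Ro.from_matrix(R).as_quat().tolist()
def tcp(p,R,L=.199): return (W(p)-R[:,1]*L).tolist()   # fingertip at fixture mm p
E
python3 - <<'E'
from plant import *
from h import *
print(Ro.from_quat(current_tcp_rot()).as_matrix().round(2))
for jaw in'yx':
  for s in(1,-1):
    for td in (25,30):
      R=tool(td,s,jaw)
      for p in([0,20,33],[0,85,33],[0,20,100],[-40,20,100],[-60,20,140],[0,-190,125],[-10,-190,180],[0,-60,125],[0,-15,83]):
        j=ik(tcp(p,R),quat(R)); print(jaw,s,td,p,None if j is None else np.round(j,2).tolist())
t=load("top");s=load("side")
print("red end F",Fx(onz(t,*wcent(t,"red",(290,186,304,206)),.133)),"clip F",Fx(onz(t,*wcent(t,"yel",(272,201,285,217)),.134)))
wy=wcent(s,"yel",(261,190,277,204));print(wy,Fx(onz(s,*wy,.130)),"red side",Fx(onz(s,*wcent(s,"red",(282,192,305,208)),.133)))
E
```

```text
[[ 0.97 -0.    0.24]
 [-0.24 -0.    0.97]
 [ 0.   -1.   -0.  ]]
y 1 25 [0, 20, 33] [-0.58, 0.16, 0.4, 2.27, 0.06, 0.29, 1.34]
y 1 25 [0, 85, 33] [-0.81, 0.18, 0.49, 2.26, 0.17, 0.31, 1.1]
y 1 25 [0, 20, 100] [-1.05, 0.03, 0.87, 2.22, 0.1, 0.47, 1.32]
y 1 25 [-40, 20, 100] [-1.12, -0.1, 0.86, 2.3, 0.36, 0.51, 1.06]
y 1 25 [-60, 20, 140] [-1.15, -0.26, 0.79, 2.28, 0.52, 0.69, 0.89]
y 1 25 [0, -190, 125] [0.55, 0.11, -0.3, 2.07, -0.16, 0.56, 1.96]
y 1 25 [-10, -190, 180] [-1.28, -0.49, 1.25, 2.08, 0.61, 0.85, 1.3]
y 1 25 [0, -60, 125] [-1.33, -0.11, 1.29, 2.2, 0.21, 0.55, 1.41]
y 1 25 [0, -15, 83] [-0.97, 0.08, 0.9, 2.24, -0.07, 0.42, 1.55]
y 1 30 [0, 20, 33] [-0.41, 0.14, 0.2, 2.33, 0.45, 0.18, 0.94]
y 1 30 [0, 85, 33] [-0.81, 0.16, 0.47, 2.33, 0.53, 0.21, 0.72]
y 1 30 [0, 20, 100] [-1.1, -0.02, 0.89, 2.29, 0.33, 0.36, 1.1]
y 1 30 [-40, 20, 100] [-1.13, -0.16, 0.83, 2.37, 0.61, 0.44, 0.8]
y 1 30 [-60, 20, 140] [-1.17, -0.33, 0.75, 2.35, 0.71, 0.65, 0.7]
y 1 30 [0, -190, 125] [-1.32, -0.46, 1.37, 2.19, 0.7, 0.59, 1.24]
y 1 30 [-10, -190, 180] [-0.69, -0.11, 0.94, 2.14, -0.09, 0.57, 1.93
[... 3182 characters left out ...]
2, 0.64, 0.23, 2.18]
x -1 30 [0, 20, 100] [-0.88, -0.01, 0.66, 2.29, 0.3, 0.36, 2.68]
x -1 30 [-40, 20, 100] [-0.94, -0.12, 0.66, 2.36, 0.52, 0.41, 2.46]
x -1 30 [-60, 20, 140] [-1.01, -0.27, 0.64, 2.34, 0.61, 0.59, 2.37]
x -1 30 [0, -190, 125] [-0.92, 0.12, 1.32, 2.19, -0.66, 0.51, -2.24]
x -1 30 [-10, -190, 180] [0.6, 0.0, -0.3, 2.08, -0.29, 0.57, -2.63]
x -1 30 [0, -60, 125] [-1.48, -0.46, 1.22, 2.27, 0.9, 0.68, 2.35]
x -1 30 [0, -15, 83] [0.82, 0.14, -1.0, 2.23, 0.55, 0.36, 2.54]
red end F [ 0.76471806 89.01520347 33.        ] clip F [-46.52381315 155.71894392  34.        ]
[268.99648661 195.80105402] [-46.85966956 156.91750519  30.        ] red side [-1.43514491 88.82578521 33.        ]
```

```bash
python3 - <<'E'
from plant import *
from h import *
R=tool(25,-1,'y');q=quat(R)
gripper_to(0.0)
move_to(tcp([-60,27,140],R),q); print(current_time_s(),np.round(current_joint_positions(),2))
servo_line(tcp([0,27,75],R),vel=.12); print(current_time_s(),np.round(current_joint_positions(),2),current_force())
for n in("side","top"):
    c=capture(n); pickle.dump(c,open(f"{n}1.pkl","wb"))
im=np.vstack([load("side",1)["frame"][120:320,170:490],load("top",1)["frame"][100:250,200:520]])[:,:,::-1]
cv2.imwrite("pics/a1.png",cv2.resize(im,None,fx=1.7,fy=1.7,interpolation=cv2.INTER_CUBIC))
E
```

```text
4.0333 [-0.73 -0.16  0.42  2.27  0.32  0.62 -2.08]
4.9167 [-0.71  0.08  0.51  2.24  0.11  0.41 -1.86] [-0.32214496 -0.34433157  1.08292322]
```

View pics/a1.png

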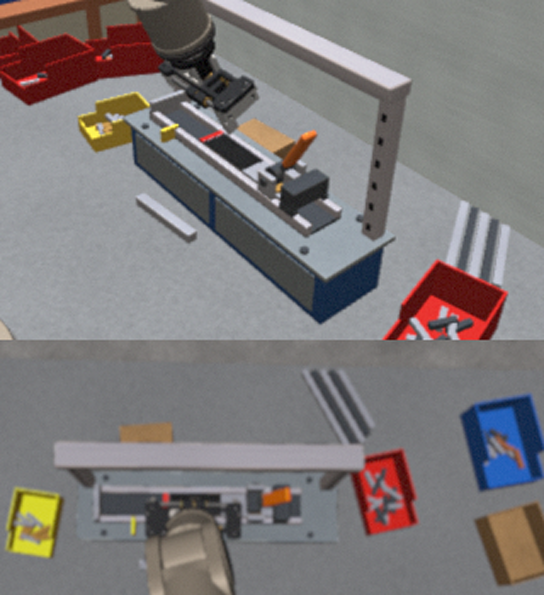

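The hand, leaning at 25°, is over the black pad and clear of the lamp. The red end is still visible at about (165,497) in the composite. Next I'll press and check the force.

```bash
python3 - <<'E'
from plant import *
from h import *
R=tool(25,-1,'y');q=quat(R)
print(current_opening())
f0=np.array(current_force())
print(servo_line(tcp([0,27,42],R),vel=.08,f_stop=5))
print(servo_line(tcp([0,27,20],R),vel=.015,f_stop=10))
pause(.2)
tip=Fx(np.array(current_ee_pos())+Ro.from_quat(current_tcp_rot()).as_matrix()[:,1]*.199)
print(current_time_s(),np.array(current_force())-f0,tip)
E
```

```text
0.0003893835751850862
False
True
6.4333 [-4.1233024   0.46016491  9.48802071] [ 0.37115585 27.13510995 36.31970229]
```

```bash
python3 - <<'E'
from plant import *
from h import *
R=tool(25,-1,'y')
def tip(): return Fx(np.array(current_ee_pos())+Ro.from_quat(current_tcp_rot()).as_matrix()[:,1]*.199).round(2)
z=36.2
for y in (27.1,31,40):
    servo_line(tcp([.37,y,z],R),vel=.03); f=np.array(current_force()); print(current_time_s(),tip(),f.round(1),z)
    z+= np.clip((f[2]-14)*.02,-.3,.3)
E
```

```text
6.6833 [ 0.45 27.17 36.36] [-4.8  0.2 10.7] 36.2
6.9667 [ 0.45 31.13 36.29] [-7.  -0.8 10.6] 36.13453965858174
7.4167 [ 0.48 40.34 36.26] [-7.5  0.5 10.7] 36.06603137193795
```

```bash
python3 - <<'E'
from plant import *
from h import *
R=tool(25,-1,'y')
def tip(): return Fx(np.array(current_ee_pos())+Ro.from_quat(current_tcp_rot()).as_matrix()[:,1]*.199).round(2)
z=35.85
for y in (45,60):
    servo_line(tcp([.4,y,z],R),vel=.03); f=np.array(current_force()); print(current_time_s(),tip(),f.round(1),z)
    z+= np.clip((f[2]-14)*.05,-.3,.3)
c=capture("side");pickle.dump(c,open("side2.pkl","wb"))
cv2.imwrite("pics/a2.png",cv2.resize(c["frame"][140:280,220:420,::-1],None,fx=4,fy=4,interpolation=cv2.INTER_CUBIC))
print(blobs(masks(c)["red"],(240,170,310,215)))
E
```

```text
7.7333 [ 0.52 45.33 36.14] [-8.   1.1 14.5] 35.85
8.3833 [ 0.51 60.42 36.16] [-9.3  1.1 14.4] 35.87499999045906
[([281, 194, 9, 5, 18], [285.06, 195.72])]
```

View pics/a2.png

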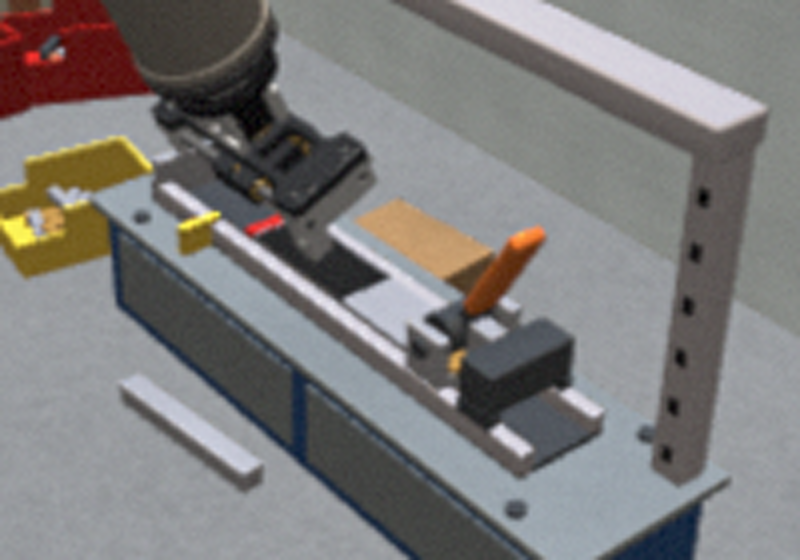

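The bar follows the finger, and the red patch has moved to about (285,196) in the side image. I'll finish the drag, lift, and measure.

```bash
python3 - <<'E'
from plant import *
from h import *
R=tool(25,-1,'y')
def tip(): return Fx(np.array(current_ee_pos())+Ro.from_quat(current_tcp_rot()).as_matrix()[:,1]*.199).round(2)
for y in (75,88.8):
    servo_line(tcp([.4,y,35.87],R),vel=.03); f=np.array(current_force()); print(current_time_s(),tip(),f.round(1))
pause(.1);print(tip())
servo_line(tcp([0,88.8,60],R),vel=.06)
servo_line(tcp([-60,-30,125],R),vel=.15);
for n in("side","top"):
    c=capture(n); pickle.dump(c,open(f"{n}3.pkl","wb"))
im=np.vstack([load("side",3)["frame"][140:280,220:420],load("top",3)["frame"][150:225,220:420]])[:,:,::-1]
cv2.imwrite("pics/a3.png",cv2.resize(im,None,fx=2.7,fy=2.7,interpolation=cv2.INTER_CUBIC))
for n in("top","side"):
    for k in("red","yel"):print(n,k,blobs(masks(load(n,3))[k],(250,165,310,220)))
print(current_time_s())
E
```

```text
9.0833 [ 0.5  75.42 36.15] [-8.8  2.  14.9]
9.6917 [ 0.53 89.34 36.15] [-8.4  0.8 14.8]
[ 0.53 89.36 36.18]
top red [([279, 191, 2, 12, 23], [279.48, 196.26])]
top yel [([278, 205, 2, 9, 13], [278.31, 208.85])]
side red [([276, 189, 12, 6, 24], [281.29, 191.33])]
side yel [([250, 175, 8, 8, 25], [253.24, 179.0]), ([265, 193, 10, 6, 25], [269.0, 195.48])]
11.575
```

View pics/a3.png

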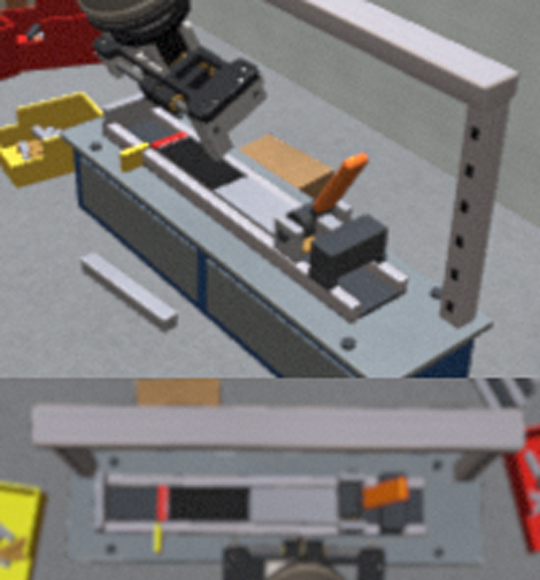

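```bash
cat > m.py <<'E'
from h import *
def meas(i,v=True):
    t=load("top",i);s=load("side",i);o={}
    for n,c,br,by in(("top",t,(272,186,290,206),(272,203,285,217)),("side",s,(270,184,296,199),(261,190,277,204))):
        r=wcent(c,"red",br);y=wcent(c,"yel",by)
        print(n,r.round(2),y.round(2),"redC",Fx(onz(c,*r,.133)).round(2),"clip",Fx(onz(c,*y,.1345 if n=='top' else .128)).round(2))
E
python3 - <<'E'
from m import *
meas(3)
for n,b in(("top",(270,186,292,218)),("side",(258,184,296,206))):
    c=load(n,3)["frame"];x0,y0,x1,y1=b
    cv2.imwrite(f"pics/b_{n}.png",cv2.resize(c[y0:y1,x0:x1,::-1],None,fx=18,fy=18,interpolation=cv2.INTER_NEAREST))
E
```

```text
top [279.54 195.76] [277.96 208.82] redC [  1.   151.51  33.  ] clip [-46.56 155.63  34.5 ]
side [281.89 191.28] [268.98 195.9 ] redC [ -2.02 150.93  33.  ] clip [-45.5  159.22  28.  ]
```

View pics/b_top.png

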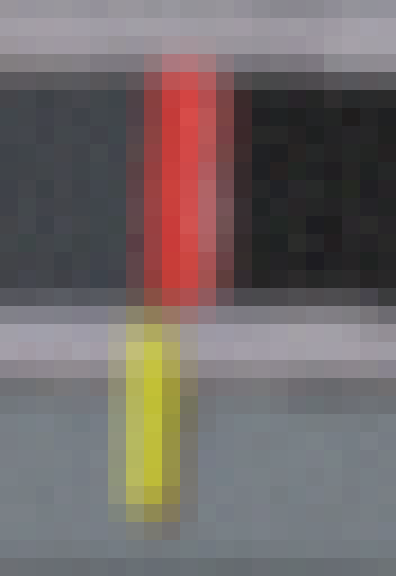

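View pics/b_side.png

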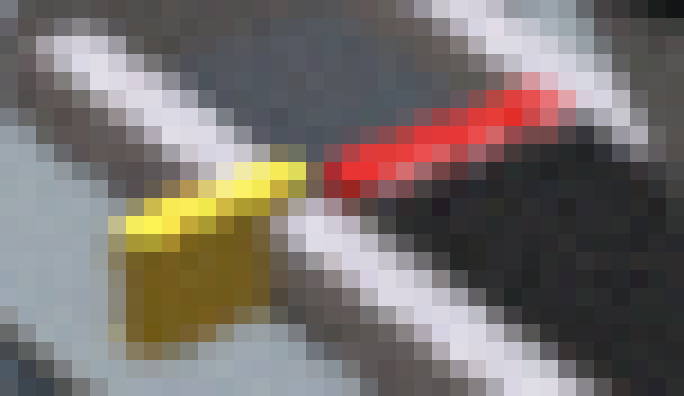

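```bash
python3 - <<'E'
from m import *
for i in(0,3):
  c=load("side",i);f=c["frame"].astype(float);w=np.zeros((400,640))
  w[190:206,261:276]=np.clip(np.minimum(f[...,0],f[...,1])-f[...,2]-70,0,None)[190:206,261:276]*(f[190:206,261:276,1]>150)
  v,u=np.mgrid[0:400,0:640];p=[(w*u).sum()/w.sum(),(w*v).sum()/w.sum()];print("side clip top",p,Fx(onz(c,*p,.136)))
# predicted top-view mid row profile of clip / red: averaged yellowness, redness by column
c=load("top",3);f=c["frame"].astype(float)
print("yel",[(u,(np.minimum(f[206:213,u,0],f[206:213,u,1])-f[206:213,u,2]).mean().round(0)) for u in range(274,284)])
print("red",[(u,(f[192:201,u,0]-f[192:201,u,1:].max(1)).mean().round(0)) for u in range(275,286)])
for y0 in(155,156,157):
  for d in(-4,4): print(y0,d,proj(c,W([-47,y0+d,36])).round(2),end=' ')
  print("bottom -y",proj(c,W([-47,y0-4,10])).round(2),"red end",proj(c,W([0,y0,33])).round(2),proj(c,W([0,y0-10,33])).round(2))
c=load("side",3)
for y0 in(155,156,157,158):
  print([proj(c,W([a,y0+b,36])).round(1).tolist() for a,b in((-65,-4),(-65,4),(-29,4),(-29,-4))],[proj(c,W([a,y0+b,33])).round(1).tolist() for a,b in((-24,0),(24,0),(24,-10),(-24,-10))])
E
```

```text
side clip top [np.float64(269.21280991735534), np.float64(194.70661157024793)] [-47.92504004 153.66066901  36.        ]
side clip top [np.float64(269.0751054852321), np.float64(194.87848101265823)] [-48.82637967 153.06774063  36.        ]
yel [(274, np.float64(-12.0)), (275, np.float64(-11.0)), (276, np.float64(19.0)), (277, np.float64(88.0)), (278, np.float64(133.0)), (279, np.float64(83.0)), (280, np.float64(12.0)), (281, np.float64(-10.0)), (282, np.float64(-12.0)), (283, np.float64(-10.0))]
red [(275, np.float64(-11.0)), (276, np.float64(-10.0)), (277, np.float64(17.0)), (278, np.float64(82.0)), (279, np.float64(138.0)), (280, np.float64(133.0)), (281, np.float64(83.0)), (282, np.float64(38.0)), (283, np.float64(10.0)), (284, np.float64(-3.0)), (285, np.float64(-2.0))]
155 -4 [279.21 208.9 ] 155 4 [276.96 208.87] bottom -y [279.96 209.86] red end [278.56 196.03] [281.35 196.06]
156 -4 [278.93 208.89] 156 4 [276.68 208.87] bottom -y [279.69 209.86] red end [278.29 196.02] [281.07 196.05]
157 -4 [278.65 208.89] 157 4 [276.4  208.86] bottom -y [279.41 209.86] red end [278.01 196.02] [280.79 196.05]
[[265.0, 196.8], [263.6, 195.7], [273.3, 192.1], [274.8, 193.1]] [[275.4, 192.9], [287.8, 188.2], [289.6, 189.5], [277.2, 194.3]]
[[264.9, 196.7], [263.4, 195.6], [273.1, 192.0], [274.6, 193.0]] [[275.2, 192.8], [287.6, 188.1], [289.5, 189.4], [277.0, 194.1]]
[[264.7, 196.6], [263.3, 195.5], [273.0, 191.8], [274.4, 192.9]] [[275.0, 192.7], [287.5, 188.0], [289.3, 189.2], [276.8, 194.0]]
[[264.5, 196.4], [263.1, 195.3], [272.8, 191.7], [274.2, 192.7]] [[274.9, 192.5], [287.3, 187.8], [289.1, 189.1], [276.7, 193.9]]
```

```bash
python3 - <<'E'
from m import *
import itertools
def lin(f): return (f/255.)**2.2
for i in(0,3):
  c=load("side",i);f=c["frame"].astype(float)
  Y=np.minimum(f[...,0],f[...,1])-f[...,2]; 
  # chroma ratio (illumination independent)
  for u in (265,267,269,271,273):
    print(i,u,"Y rows190-203",Y[190:204,u].astype(int).tolist(), f[190:204,u,1].astype(int).tolist())
t0,t3=load("top",0),load("top",3)
for g in(1,2.2):
 for i in(0,3):
  t=load("top",i);f=(t["frame"]/255.)**g
  yl=(np.minimum(f[...,0],f[...,1])-f[...,2])[206:213,272:286].mean(0);yl-=np.median(yl[[0,1,-1,-2]])
  x0=270 if i==3 else 287
  rd=(f[...,0]-f[...,1:].max(2))[192:201,x0:x0+20].mean(0);rd-=np.median(rd[[0,1,2]])
  rd=np.clip(rd,0,None);yl=np.clip(yl,0,None)
  print(g,i,"yel",(yl@np.arange(272,286))/yl.sum(),"red",(rd@np.arange(x0,x0+20))/rd.sum(),"w",rd.sum()/rd.max(),yl.sum()/yl.max())
E
```

```text
0 265 Y rows190-203 [-5, -1, 2, 0, 0, 38, 138, 97, 56, 49, 46, 49, 49, 26] [173, 114, 85, 73, 73, 136, 230, 145, 86, 88, 86, 88, 92, 113]
0 267 Y rows190-203 [-12, -11, -7, -1, 34, 144, 144, 93, 58, 59, 62, 64, 54, 21] [209, 211, 145, 92, 111, 221, 217, 131, 88, 86, 85, 90, 87, 113]
0 269 Y rows190-203 [-12, -12, -15, -8, 81, 148, 99, 59, 56, 61, 62, 59, 39, -7] [183, 206, 199, 169, 189, 224, 143, 88, 88, 87, 87, 89, 107, 147]
0 271 Y rows190-203 [-9, -11, -8, 66, 134, 100, 57, 60, 61, 62, 60, 32, -8, -20] [84, 129, 187, 226, 236, 145, 87, 86, 86, 83, 85, 100, 148, 160]
0 273 Y rows190-203 [-15, -14, 22, 141, 110, 42, 1, 6, 12, 14, 13, 4, -13, -17] [80, 78, 113, 230, 162, 117, 137, 110, 87, 77, 64, 85, 140, 159]
3 265 Y rows190-203 [-8, -4, 3, 1, -2, 38, 143, 100, 59, 48, 51, 52, 49, 29] [182, 123, 90, 79, 79, 142, 237, 152, 96, 91, 95, 94, 97, 125]
3 267 Y rows190-203 [-10, -10, -4, -2, 34, 150, 153, 95, 62, 62, 63, 62, 61, 24] [218, 221, 160, 97, 116, 234, 230, 137, 93, 91, 92, 92, 93, 118]
3 269 Y rows190-203 [-10, -12, -14, -7, 86, 156, 104, 65, 59, 63, 63, 63, 38, -9] [192, 217, 211, 179, 201, 232, 154, 94, 94, 92, 91, 93, 110, 156]
3 271 Y rows190-203 [-12, -11, -9, 65, 139, 108, 61, 57, 61, 62, 61, 35, -10, -20] [89, 139, 198, 234, 242, 156, 91, 88, 91, 91, 93, 106, 155, 167]
3 273 Y rows190-203 [-13, -16, 23, 148, 115, 41, 1, 7, 14, 14, 13, 7, -14, -21] [79, 84, 115, 235, 174, 122, 146, 113, 91, 84, 71, 91, 150, 165]
1 0 yel 277.9542435424355 red 297.4879683740117 w 4.100070472163496 2.6924987580725284
1 3 yel 277.9582486606318 red 280.18312189740766 w 4.111111111111112 2.702446330504244
2.2 0 yel 277.8811307022366 red 297.2855878891226 w 3.407992886707918 2.6917105783488346
2.2 3 yel 277.88443478338473 red 279.9905352821555 w 3.4760298468619983 2.6985682117676646
```

```bash
python3 - <<'E'
from m import *
def yof(t,u,z=.133,v=196): return Fx(onz(t,u,v,z))[1]
for i,e in((0,94),(3,156)):
  t=load("top",i);f=(t["frame"]/255.)**2.2*1000
  for nm,y in(("redend",e),("rear pad",e-122)):
    u=int(round(proj(t,W([0,y,33]))[0])); p=f[192:201,u-6:u+7].mean(0)
    print(i,nm,"cols",u-6,"R",p[:,0].astype(int).tolist(),"G",p[:,1].astype(int).tolist())
t=load("top",3)
for u in (277,278,279,280,281,282,310,311,312,313): print(u,yof(t,u).round(2),end='; ')
f=(t["frame"]/255.)**2.2*1000
p=f[206:213,273:284].mean(0);print("\nclip 273: R",p[:,0].astype(int).tolist(),"B",p[:,2].astype(int).tolist())
E
```

```text
0 redend cols 290 R [50, 50, 49, 45, 68, 235, 542, 673, 537, 243, 57, 15, 11] G [56, 56, 56, 56, 55, 50, 42, 47, 67, 56, 27, 16, 12]
0 rear pad cols 324 R [14, 14, 12, 11, 17, 83, 213, 279, 285, 287, 286, 285, 286] G [14, 13, 13, 11, 17, 84, 214, 284, 287, 289, 288, 289, 288]
3 redend cols 272 R [49, 53, 49, 50, 50, 101, 302, 585, 644, 449, 168, 34, 12] G [54, 58, 56, 58, 59, 55, 49, 43, 68, 106, 63, 20, 13]
3 rear pad cols 306 R [14, 12, 13, 12, 13, 35, 119, 235, 283, 295, 288, 290, 291] G [14, 13, 12, 12, 12, 35, 120, 236, 287, 298, 291, 293, 297]
277 160.62; 278 157.03; 279 153.44; 280 149.84; 281 146.25; 282 142.66; 310 42.09; 311 38.5; 312 34.91; 313 31.32; 
clip 273: R [199, 195, 199, 285, 477, 538, 340, 204, 191, 196, 201] B [236, 234, 237, 207, 111, 38, 54, 150, 223, 235, 236]
```

```bash
python3 - <<'E'
from m import *
c=load("side",3);f=(c["frame"]/255.)**2.2*1000
a,b=proj(c,W([-24,156,33])),proj(c,W([24,156,33]));a2,b2=proj(c,W([-65,160,36])),proj(c,W([-29,160,36]))
for u in range(279,286):
  p=f[184:198,u,0]-f[184:198,u,1];p=p-p[:2].mean();k=np.argmax(p);h=p[k]/2;j=next(j for j in range(k,0,-1) if p[j-1]<h)
  print("red",u,round(184+j-1+(h-p[j-1])/(p[j]-p[j-1]),2),"pred156",round(np.interp(u,[a[0],b[0]],[a[1],b[1]]),2),p.astype(int).tolist())
for u in range(265,273):
  p=f[188:200,u,1]-f[188:200,u,2];p=p-p[:2].mean();k=np.argmax(p);h=p[k]/2;j=next(j for j in range(k,0,-1) if p[j-1]<h)
  print("yel",u,round(188+j-1+(h-p[j-1])/(p[j]-p[j-1]),2),"pred156",round(np.interp(u,[a2[0],b2[0]],[a2[1],b2[1]]),2))
E
```

```text
red 279 191.34 pred156 191.37 [0, 0, -14, -18, -28, -32, -20, 171, 716, 655, 139, -5, -11, 0]
red 280 190.99 pred156 190.99 [0, 0, -14, -21, -32, -37, -11, 377, 747, 486, 90, -14, -20, -12]
red 281 190.47 pred156 190.61 [0, 0, -2, -7, -26, -31, 97, 675, 741, 212, -6, -20, -19, -18]
red 282 190.24 pred156 190.23 [1, -1, 1, -4, -19, -12, 251, 729, 560, 102, -12, -14, -19, -16]
red 283 189.96 pred156 189.85 [-3, 3, -3, -8, -22, 0, 387, 744, 346, 32, -21, -25, -22, -24]
red 284 189.46 pred156 189.47 [13, -13, 0, -7, -17, 111, 662, 730, 194, -16, -30, -25, -26, -28]
red 285 188.94 pred156 189.09 [-9, 9, -5, -7, 11, 388, 734, 501, 88, -23, -27, -28, -30, -27]
yel 265 195.32 pred156 195.02
yel 266 194.85 pred156 194.64
yel 267 194.38 pred156 194.26
yel 268 194.26 pred156 193.89
yel 269 193.87 pred156 193.51
yel 270 193.42 pred156 193.14
yel 271 192.89 pred156 192.76
yel 272 192.57 pred156 192.39
```

The bar end measures 156.1 mm in both views. The clip centre is 155.6 mm in the top view and 154.8 mm in the side view, so the bar is about 0.8 mm too far. There's time for a small trim back.

```bash
python3 - <<'E'
from plant import *
from h import *
R=tool(25,-1,'y')
def tip(): return Fx(np.array(current_ee_pos())+Ro.from_quat(current_tcp_rot()).as_matrix()[:,1]*.199).round(2)
servo_line(tcp([0,70,60],R),vel=.2)
servo_line(tcp([0,70,40],R),vel=.1)
print(servo_line(tcp([0,70,20],R),vel=.015,f_stop=10)); a=tip()
servo_line(tcp([a[0],a[1],35.85],R),vel=.02);b=tip();print(a,b,current_force())
servo_line(tcp([a[0],a[1]-0.8,35.85],R),vel=.01);pause(.1);print(tip(),current_force())
servo_line(tcp([0,69,60],R),vel=.08)
servo_line(tcp([-60,-30,125],R),vel=.2);
for n in("side","top"):
    c=capture(n); pickle.dump(c,open(f"{n}4.pkl","wb"))
print(current_time_s())
t=load("top",4);f=(t["frame"]/255.)**2.2*1000
for x in(276,308):print(x,f[192:201,x:x+8,0].mean(0).astype(int).tolist())
from m import meas
meas(3);meas(4)
E
```

```text
True
[ 0.48 70.3  36.14] [ 0.63 70.4  36.16] [-8.47690497 -0.75104189 14.16022944]
[ 0.63 69.85 36.17] [-9.07376809  0.59896599 13.26864135]
15.2583
276 [47, 91, 284, 571, 663, 484, 198, 44]
308 [13, 13, 12, 26, 99, 228, 283, 295]
top [279.54 195.76] [277.96 208.82] redC [  1.   151.51  33.  ] clip [-46.56 155.63  34.5 ]
side [281.89 191.28] [268.98 195.9 ] redC [ -2.02 150.93  33.  ] clip [-45.5  159.22  28.  ]
top [279.62 195.71] [277.96 208.83] redC [  1.19 151.23  33.  ] clip [-46.59 155.63  34.5 ]
side [281.85 191.36] [269.   195.88] redC [ -2.41 150.6   33.  ] clip [-45.38 159.28  28.  ]
```

```bash
python3 - <<'E'
from plant import *
from h import *
R=tool(25,-1,'y')
servo_line(tcp([-70,-200,150],R),vel=.2)
servo_line(tcp([-10,-200,128],R),vel=.12)
for n in("side","top"):
    c=capture(n); pickle.dump(c,open(f"{n}5.pkl","wb"))
im=np.vstack([load("side",5)["frame"][120:300,220:440],load("top",5)["frame"][140:225,230:450]])[:,:,::-1]
cv2.imwrite("pics/a5.png",cv2.resize(im,None,fx=2.2,fy=2.2,interpolation=cv2.INTER_CUBIC))
print(current_time_s(),current_force(),np.round(current_joint_positions(),2))
E
```

```text
Traceback (most recent call last):
plant.PlanningError: the arm cannot follow that straight line within its joint ranges
```

```bash
python3 - <<'E'
from plant import *
from h import *
print(current_time_s(),np.round(current_joint_positions(),2))
for td in(25,28,30):
  for sg in(1,-1):
    R=tool(td,sg,'y')
    for p in([-40,-200,140],[-10,-200,128],[-10,-90,128]):
        j=ik(tcp(p,R),quat(R)); print(td,sg,p,None if j is None else np.round(j,2).tolist())
E
```

```text
16.2667 [-0.86 -0.27  1.07  2.2   0.22  0.66 -1.46]
25 1 [-40, -200, 140] [1.32, 0.1, -1.04, 2.08, -0.08, 0.6, 1.95]
25 1 [-10, -200, 128] [1.23, 0.19, -1.01, 2.04, 0.08, 0.58, 1.79]
25 1 [-10, -90, 128] [1.06, 0.1, -1.03, 2.11, 0.12, 0.55, 1.54]
25 -1 [-40, -200, 140] [-1.04, -0.2, 1.28, 2.17, 0.13, 0.61, -1.38]
25 -1 [-10, -200, 128] [-0.3, 0.07, 0.64, 2.12, -0.34, 0.58, -0.98]
25 -1 [-10, -90, 128] [-1.02, -0.07, 1.06, 2.2, 0.06, 0.54, -1.54]
28 1 [-40, -200, 140] [-0.65, -0.08, 0.97, 2.2, -0.18, 0.53, 2.05]
28 1 [-10, -200, 128] [1.25, 0.16, -1.01, 2.08, -0.01, 0.5, 1.87]
28 1 [-10, -90, 128] [1.09, 0.07, -1.05, 2.15, 0.06, 0.47, 1.6]
28 -1 [-40, -200, 140] [-0.98, -0.24, 1.21, 2.21, 0.17, 0.55, -1.41]
28 -1 [-10, -200, 128] [-1.31, -0.48, 1.36, 2.17, 0.68, 0.66, -1.87]
28 -1 [-10, -90, 128] [-0.96, -0.1, 0.99, 2.24, 0.13, 0.47, -1.61]
30 1 [-40, -200, 140] [-0.46, -0.07, 0.79, 2.22, -0.27, 0.49, 2.13]
30 1 [-10, -200, 128] [1.27, 0.15, -1.0, 2.11, -0.07, 0.45, 1.94]
30 1 [-10, -90, 128] [-0.74, -0.08, 0.78, 2.26, 0.06, 0.42, 1.58]
30 -1 [-40, -200, 140] [-0.95, -0.26, 1.18, 2.23, 0.19, 0.51, -1.42]
30 -1 [-10, -200, 128] [-0.29, 0.03, 0.63, 2.18, -0.44, 0.47, -0.88]
30 -1 [-10, -90, 128] [-0.92, -0.12, 0.94, 2.26, 0.16, 0.43, -1.64]
```

```bash
python3 - <<'E'
from plant import *
from h import *
R=tool(25,-1,'y')
def tip(): return Fx(np.array(current_ee_pos())+Ro.from_quat(current_tcp_rot()).as_matrix()[:,1]*.199).round(2)
j=ik(tcp([-10,-200,128],R),quat(R)); print(np.round(j,2))
assert j[2]<.8 and abs(np.array(j)-current_joint_positions()).max()<.8
set_joints(j)
for n in("side","top"):
    c=capture(n); pickle.dump(c,open(f"{n}5.pkl","wb"))
im=np.vstack([load("side",5)["frame"][120:300,220:440],load("top",5)["frame"][140:225,230:450]])[:,:,::-1]
cv2.imwrite("pics/a5.png",cv2.resize(im,None,fx=2.2,fy=2.2,interpolation=cv2.INTER_CUBIC))
print(current_time_s(),tip(),current_force(),np.round(current_joint_positions(),2))
E
```

```text
[-0.3   0.07  0.64  2.12 -0.34  0.58 -0.98]
17.2583 [ -10.05 -199.61  128.62] [0.92945439 0.54669075 1.00398523] [-0.3   0.07  0.64  2.12 -0.34  0.58 -0.98]
```

View pics/a5.png

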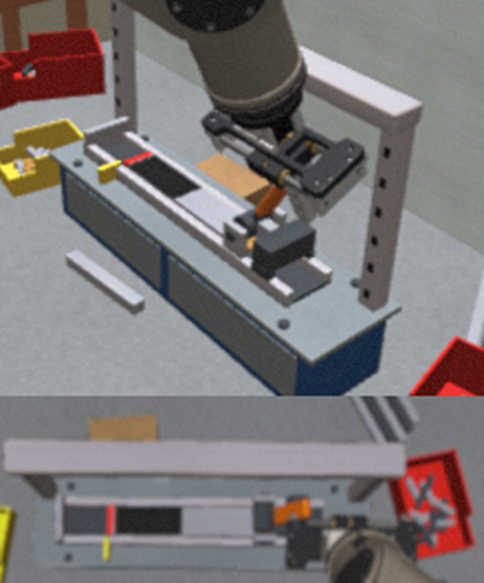

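Fingertip sits on the lever's −y side at about (300,210) in the composite, free of the block and the lamp post. Next is the push over centre, with the tip moved slightly to +x so it meets the grip squarely.

```bash
python3 - <<'E'
from plant import *
from h import *
R=tool(25,-1,'y')
def tip(): return Fx(np.array(current_ee_pos())+Ro.from_quat(current_tcp_rot()).as_matrix()[:,1]*.199).round(2)
servo_line(tcp([4,-200,125],R),vel=.1)
f0=np.array(current_force())
for y in (-165,-145,-125,-110,-92):
    s=servo_line(tcp([4,y,125],R),vel=.06,f_stop=25);print(s,current_time_s(),tip(),(np.array(current_force())-f0).round(1))
    if s:break
for n in("side","top"):
    c=capture(n); pickle.dump(c,open(f"{n}6.pkl","wb"))
im=np.vstack([load("side",6)["frame"][120:300,220:440],load("top",6)["frame"][140:225,230:450]])[:,:,::-1]
cv2.imwrite("pics/a6.png",cv2.resize(im,None,fx=2.2,fy=2.2,interpolation=cv2.INTER_CUBIC))
print(current_time_s(),np.round(current_joint_positions(),2))
E
```

```text
False 18.2833 [   4.15 -165.41  125.71] [ 0.2 -5.3  3.6]
False 18.7667 [   3.73 -144.61  124.79] [ 0.5 -1.2 -0.9]
False 19.25 [   3.78 -124.84  124.74] [-0.1  0.4 -0.8]
False 19.65 [   3.88 -109.94  124.87] [ 0.3 -1.1 -0.8]
False 20.1 [  4.02 -91.85 124.98] [ 0.4 -0.2 -0.5]
20.2 [-0.49  0.02  0.56  2.16 -0.09  0.53 -1.42]
```

View pics/a6.png

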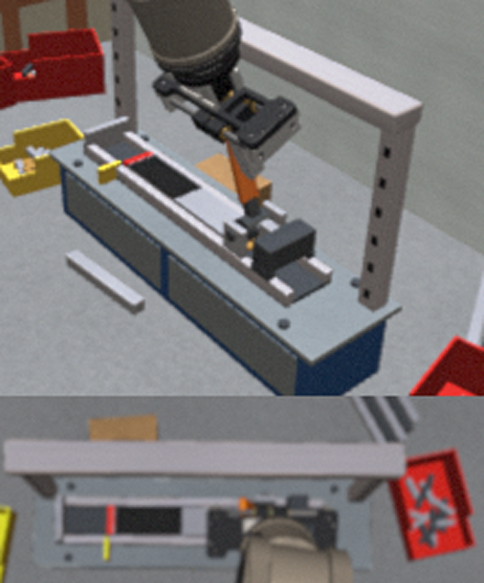

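```bash
python3 - <<'E'
from h import *
for n,o in(("side",(220,120)),("top",(230,140))):
  c=load(n,6)
  for th in(.2,.4,.6,.75,.9):
    print(n,th,(proj(c,W([0,-100+115*np.sin(th),56.5+115*np.cos(th)]))).round(1),end=' ')
  print(blobs(masks(c)["ora"],(300,160,380,235)))
c=load("side",6);cv2.imwrite("pics/b6.png",cv2.resize(c["frame"][155:245,290:390,::-1],None,fx=7,fy=6,interpolation=cv2.INTER_CUBIC))
E
```

```text
side 0.2 [331.5 182.3] side 0.4 [326.  181.3] side 0.6 [321.  181.9] side 0.75 [317.8 183.3] side 0.9 [315.  185.6] [([325, 190, 13, 22, 113], [330.33, 202.96])]
top 0.2 [346.1 189.7] top 0.4 [339.2 190. ] top 0.6 [332.8 190.5] top 0.75 [328.6 191.1] top 0.9 [325.  191.7] [([339, 187, 6, 4, 16], [341.12, 188.94])]
```

View pics/b6.png

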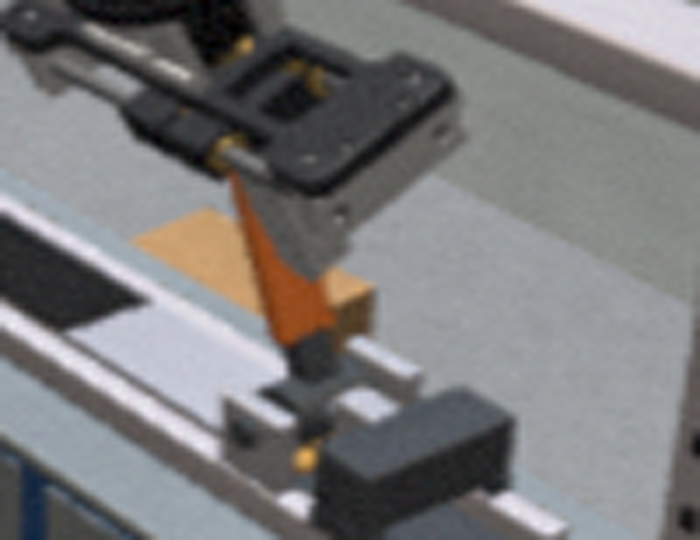

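Lever is past upright, around θ≈0.4, with its tip near (340,189) in the top view and the finger behind it. I'll keep following it over.

```bash
python3 - <<'E'
from plant import *
from h import *
R=tool(25,-1,'y')
def tip(): return Fx(np.array(current_ee_pos())+Ro.from_quat(current_tcp_rot()).as_matrix()[:,1]*.199).round(2)
for y,z in ((-78,125),(-66,124)):
    s=servo_line(tcp([4,y,z],R),vel=.06,f_stop=25);print(s,current_time_s(),tip(),np.round(current_force(),1))
pause(.2);print(np.round(current_force(),1))
# back off & up, look
servo_line(tcp([0,-80,165],R),vel=.12)
for n in("side","top"):
    c=capture(n); pickle.dump(c,open(f"{n}7.pkl","wb"))
c=load("side",7);cv2.imwrite("pics/b7.png",cv2.resize(c["frame"][145:245,270:390,::-1],None,fx=6,fy=5,interpolation=cv2.INTER_CUBIC))
print(current_time_s(),blobs(masks(c)["ora"],(290,160,380,235)))
E
```

```text
False 20.5833 [  4.04 -77.98 125.04] [ 0.4  0.3 -0.3]
False 20.9333 [  4.03 -65.94 124.02] [-0.1  0.9 -1.4]
[0.3 0.5 0.4]
21.75 [([317, 182, 19, 30, 247], [325.72, 196.47])]
```

View pics/b7.png

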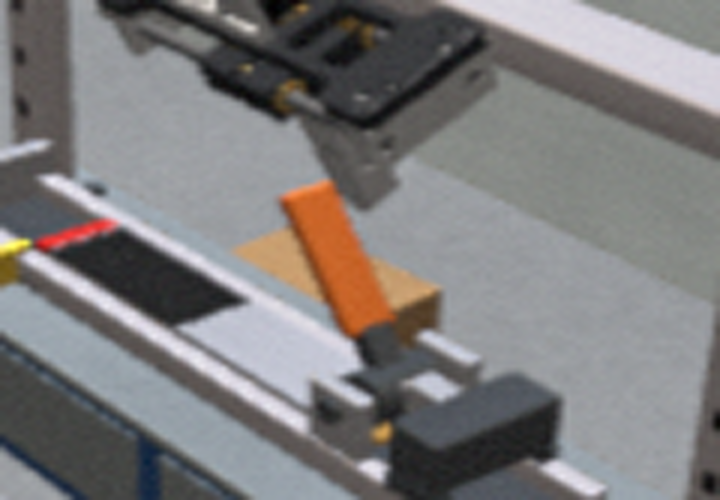

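The lever is over centre and resting at about 1.25 rad, with its tip near px (321,182). Now to press it down.

```bash
python3 - <<'E'
from plant import *
from h import *
R=tool(25,-1,'y')
def tip(): return Fx(np.array(current_ee_pos())+Ro.from_quat(current_tcp_rot()).as_matrix()[:,1]*.199).round(2)
servo_line(tcp([2,-34,155],R),vel=.12)
f0=np.array(current_force())
p0=np.array([2,-34,155.]);p1=np.array([2,0,82.])
for k in (.35,.6,.8,.9,1.0):
    s=servo_line(tcp(p0+(p1-p0)*k,R),vel=.07,f_stop=25);print(s,current_time_s(),tip(),(np.array(current_force())-f0).round(1))
    if s:break
for n in("side","top"):
    c=capture(n); pickle.dump(c,open(f"{n}8.pkl","wb"))
c=load("side",8);cv2.imwrite("pics/b8.png",cv2.resize(c["frame"][145:245,270:390,::-1],None,fx=6,fy=5,interpolation=cv2.INTER_CUBIC))
print(current_time_s())
E
```

```text
False 22.8417 [  1.88 -22.14 129.11] [-0.8  0.6  0.5]
False 23.2833 [  1.78 -13.48 110.72] [ 0.3  1.  -0. ]
False 23.6667 [ 1.73 -6.69 96.05] [-0.4  0.2  0.5]
False 23.9333 [ 1.97 -3.24 89.04] [-0.1 -0.4  0.8]
True 24.1417 [ 7.04 -2.02 86.89] [-9.9 -3.3 27.1]
24.2417
```

View pics/b8.png

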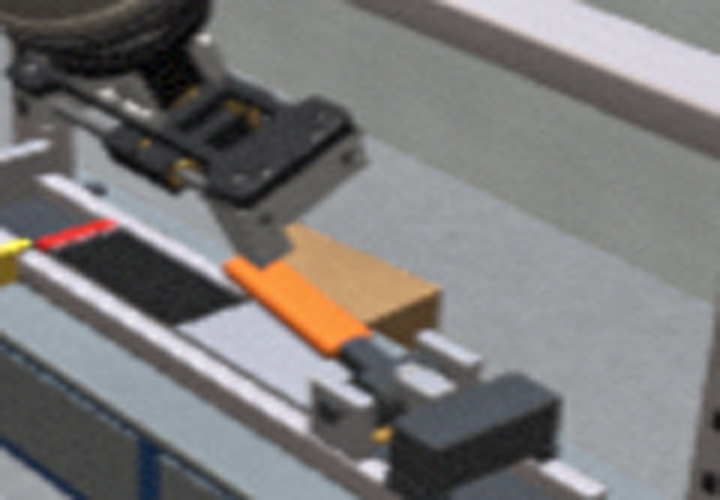

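```bash
python3 - <<'E'
from plant import *
from h import *
R=tool(25,-1,'y')
def tip(): return Fx(np.array(current_ee_pos())+Ro.from_quat(current_tcp_rot()).as_matrix()[:,1]*.199).round(2)
print(tip(),np.round(current_force(),1))
a=tip()
for dz in(.3,.6):
    s=servo_line(tcp([a[0],a[1],a[2]-dz],R),vel=.01,f_stop=12);pause(.15);print(s,tip(),np.round(current_force(),1))
    if s or current_force()[2]>28:break
servo_line(tcp([-5,a[1],110],R),vel=.1)
servo_line(tcp([-90,20,160],R),vel=.15)
pause(.2)
for n in("side","top"):
    c=capture(n); pickle.dump(c,open(f"{n}9.pkl","wb"))
im=np.vstack([load("side",9)["frame"][130:270,230:410],load("top",9)["frame"][150:225,230:410]])[:,:,::-1]
cv2.imwrite("pics/b9.png",cv2.resize(im,None,fx=2.7,fy=2.7,interpolation=cv2.INTER_CUBIC))
print(current_time_s())
for n in("side","top"):
  c=load(n,9)
  for th in(1.15,1.25,1.35): print(n,th,*[(proj(c,W([0,-100+r*np.sin(th)-6*np.cos(th),56.5+r*np.cos(th)+6*np.sin(th)]))).round(1) for r in(31,115)],end=' ')
  print(blobs(masks(c)["ora"],(290,160,380,235)))
from m import meas
meas(4);meas(9)
E
```

```text
[ 6.76 -1.99 86.92] [-10.   -4.   30.6]
True [ 7.98 -2.42 88.04] [ 0.9 -1.8  8. ]
26.2833
side 1.15 [329.4 211.8] [312.1 189.7] side 1.25 [328.9 212.4] [311.  192.2] side 1.35 [328.6 213. ] [310.1 194.9] [([308, 195, 23, 21, 193], [318.73, 204.68])]
top 1.15 [343.2 194.7] [321.2 192.7] top 1.25 [342.6 194.9] [319.8 193.3] top 1.35 [342.2 195. ] [318.7 193.8] [([319, 191, 22, 7, 140], [329.22, 194.21])]
top [279.62 195.71] [277.96 208.83] redC [  1.19 151.23  33.  ] clip [-46.59 155.63  34.5 ]
side [281.85 191.36] [269.   195.88] redC [ -2.41 150.6   33.  ] clip [-45.38 159.28  28.  ]
top [279.62 195.72] [277.95 208.83] redC [  1.17 151.23  33.  ] clip [-46.6  155.64  34.5 ]
side [281.86 191.36] [269.01 195.84] redC [ -2.37 150.57  33.  ] clip [-45.21 159.46  28.  ]
```

View pics/b9.png

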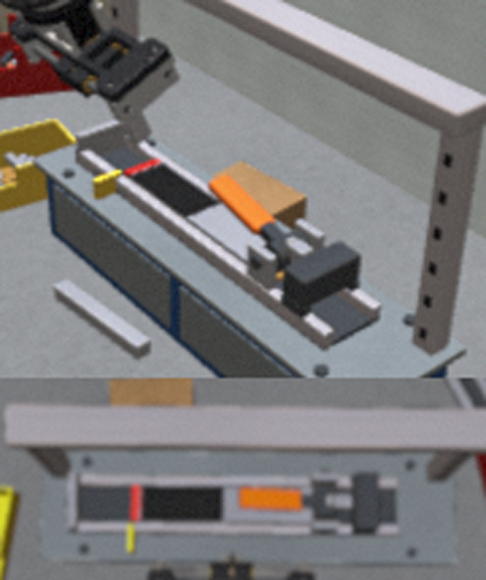

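Bar unchanged and the lever looks nearly flat in the side view, with orange from (308,195) to (331,216). I'll check its angle from the depth data, comparing against the stop at θ=1.35.

```bash
python3 - <<'E'
from h import *
for n in("top","side"):
  c=load(n,9);m=masks(c)["ora"];q=np.zeros(m.shape,np.uint8);q[185:220,300:345]=m[185:220,300:345]
  if n=="top": q=cv2.erode(q,np.ones((3,3),np.uint8))
  P=np.array([Fx(x) for x in cloud(c)[q>0]])
  P=P[(P[:,2]>55)&(P[:,2]<130)&(abs(P[:,0])<12)]
  b=np.polyfit(P[:,1],P[:,2],1);print(n,len(P),"slope->theta",np.pi/2+np.arctan(b[0]),"a",.5+np.pi/2+np.arctan(b[0]),"z at y=-15,-60",np.polyval(b,[-15,-60]).round(1),np.std(P[:,2]-np.polyval(b,P[:,1])).round(2))
for th in(1.25,1.30,1.35):print(th,[56.5+(y+100)/np.tan(th)+6/np.sin(th) for y in(-15,-60)])
E
```

```text
top 85 slope->theta 1.7869255474958652 a 2.286925547495865 z at y=-15,-60 [80.4 70.5] 2.46
side 155 slope->theta 1.7896428456275268 a 2.289642845627527 z at y=-15,-60 [82.2 72.2] 1.75
1.25 [np.float64(91.06578761610753), np.float64(76.11348383965374)]
1.3 [np.float64(86.32425023004444), np.float64(73.83154613569381)]
1.35 [np.float64(81.72802001761812), np.float64(71.62751269642544)]
```

The slope gives θ = π/2 − atan(slope) ≈ 1.353, so the lever is at about 1.85 rad. Surface heights also match the 1.35 prediction, so the lever is on its stop. I'll retreat further, check the loose items, and hand in.

```bash
python3 - <<'E'
from plant import *
from h import *
R=tool(25,-1,'y')
try: servo_line(tcp([-90,60,210],R),vel=.15)
except Exception as e: print(e)
pause(.3)
for n in("side","top"):
    c=capture(n); pickle.dump(c,open(f"{n}10.pkl","wb"))
    d=cv2.absdiff(c["frame"],load(n,0)["frame"]).max(2)
    cv2.imwrite(f"pics/d_{n}.png",np.hstack([c["frame"][140:310,200:480,::-1],cv2.cvtColor(d,cv2.COLOR_GRAY2BGR)[140:310,200:480]]))
from m import meas
meas(10);print(current_time_s(),current_force(),np.abs(current_joint_vel()).max())
print("ora",blobs(masks(load("side",10))["ora"],(290,160,380,235)))
hand_in()
E
```

```text
top [279.62 195.72] [277.96 208.82] redC [  1.15 151.23  33.  ] clip [-46.58 155.64  34.5 ]
side [281.85 191.36] [268.99 195.85] redC [ -2.41 150.59  33.  ] clip [-45.32 159.44  28.  ]
27.2583 [-0.20217463 -0.17788249  0.3916949 ] 0.00267683758485117
ora [([308, 195, 23, 21, 190], [318.58, 204.58])]
the job is handed in; nothing more can be done
```

View pics/d_side.png

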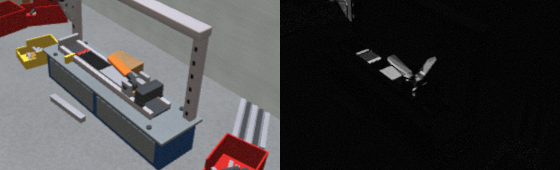

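The bar is set level with the yellow clip and clamped there, and the job was handed in at about 27 s of the 51 s allowed. I pressed the pad with about 14 N and dragged the bar 62 mm. I then trimmed it back about 0.4 mm, pushed the lever over centre, and pressed it down to its stop.

**Last checks:**
- **Bar:** the end is at fixture y ≈ 155.7 mm. It read the same before and after clamping, and the force on the hand was near zero at hand-in.
- **Clip:** its centre reads about 155.6 mm in the top view and 154.8 mm in the side view. The two views disagree by about 0.8 mm. The bar agrees with the top view and is about 0.9 mm past the side view.
- **Lever:** depth slopes in both views give about 1.85 rad, which is the stop.
- **Loose items:** a before/after picture difference from the side camera shows changes only at the bar, the lever and the robot. I did not view the same difference for the top camera.

**Did not go as planned:**
- **Lever press:** it read almost no force on the way down, then about 30 N at the stop. There the fingertip slipped about 5 mm sideways on the grip.
- **Straight-line move:** one was refused by the planner before anything moved. I replaced it with a joint-space move.

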